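# Walk the litho stone round to the fence

## Robot

A 6-joint arm with a two-finger parallel gripper is mounted at the origin on the work surface. World frame = base frame: x ahead of the robot, y to its left, z up, the work surface at z = 0. Lengths are in mm, angles in rad, forces in N, time in s.
With the tool pointing down it reaches from about 300 to 875 mm from the base axis. Payload 6.4 kg.
Tool frame: the origin (TCP) lies between the finger pads; the fingertips stand 22 mm ahead of it and the grasp point (between the pads) lies 3 mm ahead of it (env.tip_reach is the distance from the TCP to the fingertips, in mm); x points along the fingers, y is the direction in which the jaws open and shut, and the axes are right-handed (so a half turn about x gives the same grasp; the last joint's range is limited). The gripper opens to 85 mm and grips with 20 to 120 N. Pads are 22 mm wide; open, the fingers measure 114 mm over their backs; the gripper's body (76 mm by 85 mm) begins 54 mm behind the grasp point. The pads swing forward as they close: fully open they stand 13 mm farther back than shut.
Start: joints at [-1.314, 0.181, 1.607, -0, 1.354, -0.206], TCP at [256.729, -514.521, 253.288] pointing down, gripper open.
Joint ranges: [-2.99, 2.99], [-0.89, 2.07], [0.3, 2.58], [-1.14, 4.28], [0, 2.63], [-3.12, 3.12]. Speed limits (rad/s): [2.57, 2.57, 3.01, 3.14, 3.14, 3.14].

## Interface

Orientations are given as a unit quaternion [x, y, z, w].
In Python, from rig import env gives the robot as it stands. The module is installed in compiled form; this text tells all that it offers.
- The arm moves only by the tool step_arm, never from a script. Its argument "targets" is a list of rows, each a list of 7 numbers: the turn, a rotation vector about the tool's x, y, z in degrees, then the shift along the tool's x, y, z in m, then the finger opening in m, from 0 to 0.0854. In form: [[ax, ay, az, tx, ty, tz, hand], ...]. A call has 1 to 20 rows; each row is the pose to reach, as a shift and turn from the pose commanded when the call began, along the tool's axes at that moment; what a row does not reach only later rows make up. A row lasts 1/8 s, in which the tool goes at most 62.5 mm and 10.7 degrees, less where a joint would pass 70% of its speed; a pose out of reach is approached as far as the arm can. A call with a gripper value outside its range is refused whole. The fingers move at their own pace and stop on an object; "force" is the grip in N (left out, the last holds). Time passes only in rows, so rows that repeat a pose let the fingers close. It gives the time, the measured TCP pose, the force and the opening at its end, in the units of the state.
- env.state(): the state, without advancing time (a new reading comes with each control period).
- env.camera(name): name is "scene" or "top" or "wrist"; returns (picture, depth): 384x512x3 uint8, red, green, blue; 384x512 float32, mm along the optical axis (not along the pixel's ray), 0 where there is no reading.
- env.camera_params(name): a dict with "intrinsics" (3x3 intrinsics, pixels), "T" (4x4, takes a point from camera to world coordinates). Camera axes: x right, y up, looking along -z (the intrinsics and any distortion apply to the point x, -y, -z); pixel columns grow to the right and rows downward; lengths in mm; the calibration is good to about 2 mm. A picture is of the moment at which its call begins: read the wrist's pose just before it. camera_params takes no time and is no camera call; for the wrist camera it gives the pose at the moment of the call.
- env.hand_in(): hands the job in, once; it reports no verdict.
The state is a dict: "time_s": time; "joint_pos": joint angles; "qd": joint speeds; "tau": joint torques, N m; "eef_pos": TCP position; "tool_rot": TCP orientation; "ft_force": force on the tool from outside, world axes, zero at the start; "wrist_torque": the same for the moment, N m; "gripper_width": finger opening in mm.
Only numpy, scipy, OpenCV 4.12 (cv2) and the standard library are available. Lean on these libraries where they do the work, as an engineer would, in place of code of your own. Each camera call takes 0.05 s, during which the arm holds its last target.

## Task

Get the small printing stone ready on the art-room table: without gripping or lifting it, gently push it round by its corners with the fingertips and walk it up to the wooden fence, until one of its long sides lies flush along the near side of the fence and neither end sticks out past the fence. Leave the paint bottle, the jar and the cup where they stand.

Things in the scene. Friction and masses are not known exactly. Their poses are not given: they have to be found in the camera images.
- stone: Heavy grey-buff lithography stone, a plain block about 0.75 to 0.95 kg, loose on the table: 90 mm along its own x, 130 mm along its own y (the long sides), 32 mm high, edges rounded. Origin at the centre of its underside, z up. It slides on the table with dry friction (a level push of about 4 to 7 N through its centre moves it) and stops when the push stops; it may start at any angle from about 40 to 90 degrees off the fence, either way. Either long side may go to the fence.
- fence: Low brown wooden batten fixed to the table, 30 mm along its own x, 260 mm along its own y, 22 mm high; two flat screw heads on top near its ends. Origin at the centre of its underside; its own -x side is the near side that looks towards the robot (15 mm from the origin), where the stone goes. It is turned up to 0.3 rad either way. A dark cutting mat, flush with the table, lies under the work and is no obstacle.
- tall_bottle: Blue paint bottle with a white cap, 56 mm across, 165 mm high, loose, standing well to one side of the work (the cup is on the other). Origin at the centre of its base. To be left alone.
- short_jar: Yellow paint jar with a white lid, 54 mm across, 75 mm high, loose, standing close behind the fence, on its far side. Origin at the centre of its base. To be left alone.
- cup: Clear empty plastic water cup, 72 mm across the rim, 75 mm high, loose, standing well to one side of the work (the tall bottle is on the other). Origin at the centre of its base. To be left alone.
Mind the look-alikes: they are no part of the job. Of the things that look like the stone, the smallest one is meant.

How it is judged (in metres and radians):
At the end, for the whole second after the job is handed in: The stone lies flat and at rest on the table, a long side parallel to the fence within 0.04 rad and within 4 mm of its near side, its centre within 68 mm of the fence's middle along the fence (ends not past the fence by more than 3 mm) (angle between the y axis of stone and the y axis of fence, either way round below 0.04 rad and x of stone in the frame of fence between -0.064 and -0.05 m and y of stone in the frame of fence between -0.068 and 0.068 m and height (world z) of stone below 0.004 m and angle between stone's own z axis and vertical below 0.05 rad and linear speed of stone below 0.02 m/s); the robot touches nothing.
It fails at once if the stone is lifted or carried (underside centre more than 10 mm up) or tipped by more than 0.15 rad (height (world z) of stone above 0.01 m or angle between stone's own z axis and vertical above 0.15 rad).
It fails at once if the stone is shoved roughly (faster than 0.4 m/s) (linear speed of stone above 0.4 m/s).
It fails at once if the bottle, jar or cup is moved more than 15 mm (distance of any of tall_bottle, short_jar, cup from where it was at the start of the episode above 0.015 m).
It also fails if it takes over 72 s, if anything falls off the work surface, if the arm or the gripper's body presses on something with over 40 N, if the wrist force passes 120 N, or if a joint passes its speed limit or range.

## Working session

There is one attempt and no reset: what is moved stays moved. The work goes in short steps, Python scripts to look and compute and a tool call to move; the robot and the scene stay as the last step left them, time stands still between calls to the robot, and variables do not carry over. Pictures are saved under pics/ and viewed, and the job is handed in when it is done.

Besides the shell and the picture viewer there is one more tool, called as name(argument=value, ...), one argument or row to a line, values as JSON. step_arm: Moves the arm, as the interface text tells. Its arguments: {"type":"object","properties":{"targets":{"type":"array","items":{"type":"array","items":{"type":"number"}}},"force":{"type":"number"}},"required":["targets"]}

```bash
mkdir -p pics; python3 - <<'E'
from rig import env
import cv2,numpy as np
print(env.state())
for n in("top","scene"):
    im,d=env.camera(n); p=env.camera_params(n)
    print(n,p)
    cv2.imwrite(f"pics/{n}0.png",im[...,::-1]); np.savez(f"{n}0.npz",im=im,d=d,K=p["intrinsics"],T=p["T"])
E
```

```text
{'time_s': 0.0, 'joint_pos': array([-1.31429682e+00,  1.81557946e-01,  1.60802401e+00,  1.97280792e-05,
        1.35378727e+00, -2.06279376e-01]), 'qd': array([ 0.00152705, -0.00091629,  0.00103066, -0.00044388,  0.00018241,
       -0.00155616]), 'tau': array([ 9.39504457e-05, -4.44881022e+01, -3.51335299e+01, -3.56236369e-04,
        9.07746231e-03,  1.01372282e-05]), 'eef_pos': array([ 256.59802153, -513.99058874,  252.36687472]), 'tool_rot': array([-0.68825257, -0.16278746,  0.6882705 , -0.16153129]), 'ft_force': array([0.8683254 , 0.13480246, 0.4410509 ]), 'wrist_torque': array([-0.04337349,  0.01039369, -0.03350601]), 'gripper_width': 85.62649557187508}
top {'intrinsics': array([[498.2233004 ,   0.        , 267.7528452 ],
       [  0.        , 498.2233004 , 199.05892163],
       [  0.        ,   0.        ,   1.        ]]), 'T': array([[-9.84723324e-03,  9.93929344e-01, -1.09578702e-01,
         3.00132716e+02],
       [-9.99895159e-01, -8.62396243e-03,  1.16317452e-02,
         1.94072590e+01],
       [ 1.06161303e-02,  1.09681754e-01,  9.93910062e-01,
         1.67890062e+03],
       [ 0.00000000e+00,  0.00000000e+00,  0.00000000e+00,
         1.00000000e+00]])}
scene {'intrinsics': array([[356.67359222,   0.        , 252.04502761],
       [  0.        , 356.67359222, 190.42720324],
       [  0.        ,   0.        ,   1.        ]]), 'T': array([[ 4.70999037e-01, -5.80025775e-01,  6.64627721e-01,
         1.22956796e+03],
       [ 8.82085714e-01,  3.01816633e-01, -3.61706392e-01,
        -3.97141611e+02],
       [ 9.20332924e-03,  7.56621979e-01,  6.53787794e-01,
         7.58548471e+02],
       [ 0.00000000e+00,  0.00000000e+00,  0.00000000e+00,
         1.00000000e+00]])}
```

View pics/top0.png

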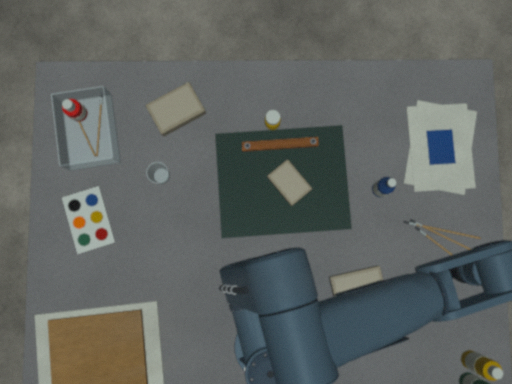

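View pics/scene0.png

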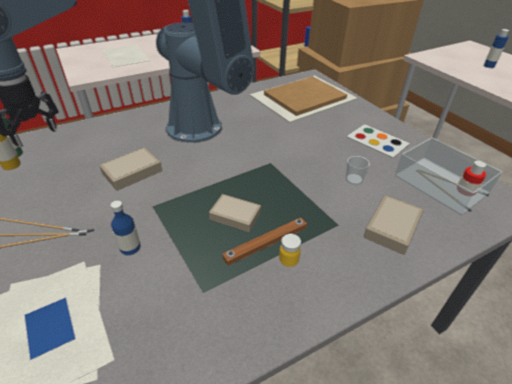

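Three stone-like blocks show in the top view: (290,182) on the mat, (176,108), and (357,279), partly behind the arm. The one on the mat looks smallest; I'll measure it and check an enlarged crop.

```bash
cat > h.py <<'E'
import cv2,numpy as np
def ray(px,K,T,z):
    px=np.atleast_2d(px).astype(float)
    c=np.c_[(px[:,0]-K[0,2])/K[0,0],-(px[:,1]-K[1,2])/K[1,1],-np.ones(len(px))]
    w=c@T[:3,:3].T; o=T[:3,3]
    return o+w*((z-o[2])/w[:,2])[:,None]
def proj(P,K,T):
    P=np.atleast_2d(P); c=(P-T[:3,3])@T[:3,:3]
    return np.c_[K[0,2]+K[0,0]*c[:,0]/-c[:,2],K[1,2]-K[1,1]*c[:,1]/-c[:,2]]
def rect(mask,K,T,z):
    cs,_=cv2.findContours(mask.astype(np.uint8),cv2.RETR_EXTERNAL,cv2.CHAIN_APPROX_NONE)
    c=max(cs,key=cv2.contourArea)[:,0,:]
    P=ray(c,K,T,z)[:,:2].astype(np.float32)
    (cx,cy),(w,h),a=cv2.minAreaRect(P)
    # long-axis direction from box
    B=cv2.boxPoints(((cx,cy),(w,h),a)); e1=B[1]-B[0]; e2=B[2]-B[1]
    l=e1 if np.hypot(*e1)>np.hypot(*e2) else e2
    if l[1]<0:l=-l
    return np.array([cx,cy]),max(w,h),min(w,h),np.arctan2(-l[0],l[1]),B,c  # yaw of own y axis (0 => +y)
E
python3 - <<'E'
from h import *
D=np.load("top0.npz");im=D["im"];K=D["K"];T=D["T"]
hsv=cv2.cvtColor(im,cv2.COLOR_RGB2HSV)
for p in[(290,182),(176,108),(357,279),(280,144),(255,144),(273,116),(158,174),(387,185),(230,220),(420,300),(275,150)]: print(p,hsv[p[1],p[0]],D["d"][p[1],p[0]])
m=(hsv[...,0]>10)&(hsv[...,0]<35)&(hsv[...,1]>25)&(hsv[...,1]<110)&(hsv[...,2]>110)
for(x0,y0,x1,y1)in[(255,152,325,215),(140,75,215,140),(325,260,390,300)]:
    mm=np.zeros(m.shape,bool);mm[y0:y1,x0:x1]=m[y0:y1,x0:x1]
    c,L,W,a,B,_=rect(mm,K,T,32);print("stone",c,L,W,a,B.tolist())
m=((hsv[...,0]<14)&(hsv[...,1]>120)&(hsv[...,2]>70))
mm=np.zeros(m.shape,bool);mm[130:156,235:325]=m[130:156,235:325]
c,L,W,a,B,_=rect(mm,K,T,22);print("fence",c,L,W,a,B.tolist())
print("bottle",ray((389,184),K,T,165),"jar",ray((273,116),K,T,75),"cup",ray((158,173),K,T,40))
cr=cv2.resize(im[95:225,210:420],None,fx=3.8,fy=3.8,interpolation=cv2.INTER_CUBIC)
cv2.imwrite("pics/crop0.png",cr[...,::-1])
E
```

```text
(290, 182) [ 28  31 142] 1663.7695
(176, 108) [ 32  32 142] 1676.5642
(357, 279) [ 30  30 146] 1616.4703
(280, 144) [ 14 156 111] 1694.2941
(255, 144) [ 12 149 111] 1690.2334
(273, 116) [ 75  18 174] 1646.4307
(158, 174) [ 95  22 148] 1686.3069
(387, 185) [101  75  71] 1539.9244
(230, 220) [78 70 66] 1684.4839
(420, 300) [99 75 92] 1003.61334
(275, 150) [78 43 60] 1707.5875
stone [538.4463501  -72.13511658] 125.6789321899414 85.52762603759766 -0.8871222 [[462.718017578125, -78.67442321777344], [516.7412109375, -144.9803466796875], [614.1746826171875, -65.59580993652344], [560.1514892578125, 0.710113525390625]]
stone [797.878479   312.64544678] 166.81874084472656 114.2572250366211 0.50614494 [[707.4750366210938, 357.9004821777344], [788.3502807617188, 211.9974822998047], [888.2819213867188, 267.3904113769531], [807.4066772460938, 413.29339599609375]]
stone [ 216.35585022 -287.93966675] 164.59449768066406 50.816104888916016 0.22505684 [[173.2229461669922, -213.387939453125], [209.9541473388672, -373.83160400390625], [259.48876953125, -362.49139404296875], [222.75755310058594, -202.0477294921875]]
fence [667.28515625  -4.10066223] 78.17776489257812 24.522722244262695 0.055919513 [[652.8582763671875, 34.2418327331543], [657.2276611328125, -43.8137321472168], [681.7120361328125, -42.44315719604492], [677.3426513671875, 35.61240768432617]]
bottle [[ 510.39706636 -371.66792483  165.        ]] jar [[752.56170045 -19.39506414  75.        ]] cup [[571.04711811 363.86603637  40.        ]]
```

View pics/crop0.png

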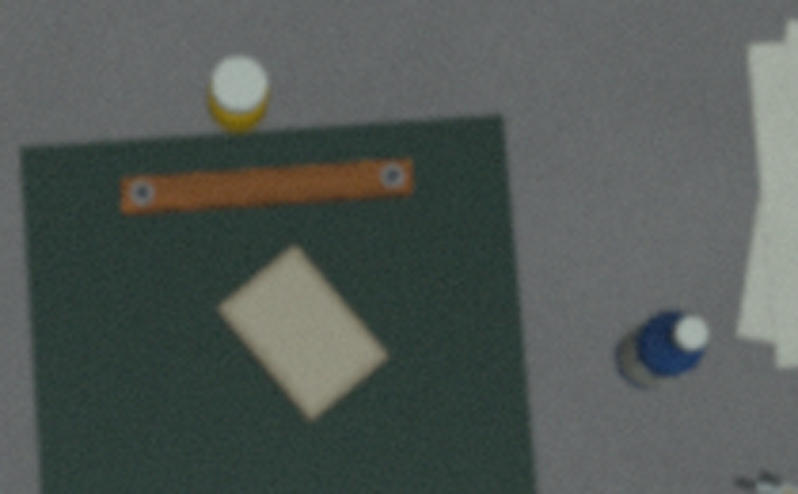

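The crop confirms it: the stone on the mat at (290,182) measures about 126x86 mm against a nominal 130x90. The other two are about 166 mm long, so this is the smallest. Next I'll refine the fence and work out the tool axes.

```bash
python3 - <<'E'
from h import *
from scipy.spatial.transform import Rotation as R
from rig import env
D=np.load("top0.npz");K=D["K"];T=D["T"]
im=cv2.GaussianBlur(D["im"],(0,0),0.8)
f=im[...,0].astype(int)-im[...,2]
mm=np.zeros(f.shape,bool);mm[130:156,235:325]=(f>25)[130:156,235:325]
c,L,W,a,B,_=rect(mm,K,T,22);print("fence",c,L,W,a,B.round().tolist())
# near boundary: per column lowest fence pixel (subpixel by threshold)
g=cv2.cvtColor(im,cv2.COLOR_RGB2GRAY)
pts=[];top=[]
for u in range(252,312):
    col=f[130:160,u].astype(float); t=col.max()/2; i=np.where(col>t)[0]
    k=i[-1]; pts.append((u,130+k+(col[k]-t)/(col[k]-col[k+1])))
    k=i[0]; top.append((u,130+k-(col[k]-t)/(col[k]-col[k-1])))
for n,p,z in(("near bottom",pts,0),("far top",top,22)):
    q=ray(np.array(p),K,T,z); fit=np.polyfit(q[:,1],q[:,0],1); print(n,"x at y=0",fit[1],"yaw",-np.arctan(fit[0]),"res",np.std(q[:,0]-np.polyval(fit,q[:,1])))
s=env.state();Rm=R.from_quat(s["tool_rot"]).as_matrix();print(Rm.round(3)); print(s["eef_pos"])
E
```

```text
fence [671.47906494 -43.38314819] 259.7646484375 34.25502014160156 0.062010836 [[646.0, 85.0], [662.0, -174.0], [697.0, -172.0], [681.0, 87.0]]
near bottom x at y=0 658.1147984496678 yaw 0.06074154358953562 res 0.40782640496488853
far top x at y=0 684.4021559270178 yaw 0.06481327237311865 res 0.44640828633594054
[[-0.     0.446 -0.895]
 [ 0.002 -0.895 -0.446]
 [-1.    -0.002 -0.   ]]
[ 256.61015396 -514.05204026  252.4753985 ]
```

The fence is at yaw 0.062, near face at x≈658–660, middle at y≈-43 (length checks at 260 mm). The stone's centre is at (538,-72) and needs about +54° CCW. The first move goes to above the start of the push, lines the tool up with the fence and closes the fingers.

step_arm(
  targets=[
    [6, 0, 0, 0, -0.06, -0.06, 0],
    [12, 0, 0, 0, -0.105, -0.107, 0],
    [18, 0, 0, 0, -0.14, -0.143, 0],
    [23, 0, 0, 0, -0.176, -0.179, 0],
    [23, 0, 0, 0, -0.211, -0.214, 0],
    [23, 0, 0, 0, -0.246, -0.25, 0],
    [23, 0, 0, 0, -0.281, -0.286, 0],
    [23, 0, 0, 0, -0.316, -0.321, 0],
    [23, 0, 0, 0, -0.352, -0.357, 0],
    [23, 0, 0, 0, -0.352, -0.357, 0],
    [23, 0, 0, 0, -0.352, -0.357, 0],
    [23, 0, 0, 0, -0.352, -0.357, 0],
  ],
  force=40,
)

```text
time_s: 1.6
eef_pos: [418.8, -41.3, 253.1]
tool_rot: [-0.707, -0.021, 0.707, -0.021]
ft_force: [-0.4, -0.1, -0.5]
gripper_width: -0.1
```

```bash
python3 - <<'E'
from h import *
from scipy.spatial.transform import Rotation as R
from rig import env
s=env.state();print(s["time_s"],s["eef_pos"],R.from_quat(s["tool_rot"]).as_matrix().round(3),s["gripper_width"],s["joint_pos"].round(2))
p=env.camera_params("wrist");im,d=env.camera("wrist");cv2.imwrite("pics/w1.png",im[...,::-1]);np.savez("w1.npz",im=im,d=d,K=p["intrinsics"],T=p["T"])
E
```

```text
1.6 [418.75972299 -41.28689104 253.14877549] [[-0.     0.059 -0.998]
 [-0.    -0.998 -0.059]
 [-1.     0.     0.   ]] -0.14777753263986218 [-0.38 -0.18  1.97 -0.    1.35  1.13]
```

View pics/w1.png

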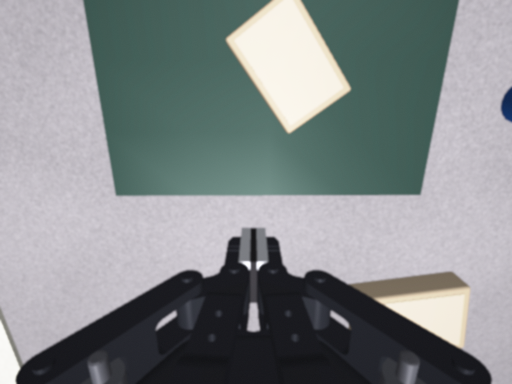

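The wrist view shows the stone's corners at about (227,39), (290,132) and (350,89), with the closed fingertips at (253,232). I'll check the corner positions and depth at z=32.

```bash
python3 - <<'E'
from h import *
D=np.load("w1.npz");K=D["K"];T=D["T"]
print(ray([(227,39),(290,132),(350,89),(295,0)],K,T,32).round(1).tolist(),"\n",ray([(227,39),(290,132),(350,89)],K,T,0).round(1).tolist())
print("fingertip L/R px",ray([(240,230),(267,230)],K,T,231).round(1).tolist(), D["d"][235,253],T[:3,3], D["d"][60,290])
E
```

```text
[[558.9, -4.0, 32.0], [461.5, -84.4, 32.0], [515.3, -149.5, 32.0], [600.6, -75.5, 32.0]] 
 [[564.6, -0.9, 0.0], [458.2, -88.9, 0.0], [516.9, -160.1, 0.0]]
fingertip L/R px [[425.4, -33.5, 231.0], [426.4, -49.0, 231.0]] 143.07568 [497.31811731 -36.52057033 373.30201127] 311.08176
```

step_arm(
  targets=[
    [0, 0, 0, 0.05, 0.003, -0.016, 0],
    [0, 0, 0, 0.1, 0.003, -0.016, 0],
    [0, 0, 0, 0.15, 0.003, -0.016, 0],
    [0, 0, 0, 0.19, 0.003, -0.016, 0],
    [0, 0, 0, 0.219, 0.003, -0.016, 0],
    [0, 0, 0, 0.219, 0.003, -0.016, 0],
  ],
)

```text
time_s: 2.4
eef_pos: [433.1, -42.5, 32.5]
tool_rot: [-0.705, -0.022, 0.709, -0.02]
ft_force: [-0.2, 0.3, 1.0]
gripper_width: 0.0
```

step_arm(
  targets=[
    [0, 0, 0, 0, 0.008, -0.007, 0],
    [0, 0, 0, 0, 0.015, -0.013, 0],
    [0, 0, 0, 0, 0.022, -0.019, 0],
    [0, 0, 0, 0, 0.027, -0.021, 0],
    [0, 0, 0, 0, 0.032, -0.023, 0],
    [0, 0, 0, 0, 0.037, -0.025, 0],
    [0, 0, 0, 0, 0.042, -0.027, 0],
    [0, 0, 0, 0, 0.047, -0.03, 0],
    [0, 0, 0, 0, 0.052, -0.032, 0],
    [0, 0, 0, 0, 0.057, -0.034, 0],
    [0, 0, 0, 0, 0.062, -0.037, 0],
    [0, 0, 0, 0, 0.067, -0.04, 0],
    [0, 0, 0, 0, 0.072, -0.043, 0],
    [0, 0, 0, 0, 0.072, -0.043, 0],
  ],
)

```text
time_s: 4.15
eef_pos: [482.4, -111.8, 34.1]
tool_rot: [-0.707, -0.022, 0.707, -0.022]
ft_force: [-1.8, 0.3, -1.3]
gripper_width: -0.2
```

```bash
cat > look.py <<'E'
from h import *
from rig import env
import sys
n=sys.argv[1]
p=env.camera_params("top");K=p["intrinsics"];T=p["T"];im,d=env.camera("top")
s=env.state();print(s["time_s"],s["eef_pos"].round(1),s["ft_force"].round(1))
hsv=cv2.cvtColor(cv2.GaussianBlur(im,(0,0),0.7),cv2.COLOR_RGB2HSV)
m=(hsv[...,0]>10)&(hsv[...,0]<40)&(hsv[...,1]>18)&(hsv[...,1]<110)&(hsv[...,2]>110)
mm=np.zeros(m.shape,np.uint8);mm[150:235,230:335]=m[150:235,230:335]
mm=cv2.morphologyEx(mm,cv2.MORPH_OPEN,np.ones((3,3)))
c,L,W,a,B,ct=rect(mm,K,T,32);print("stone c",c.round(1),"LxW",round(L,1),round(W,1),"yaw",round(float(a),3),B.round(0).tolist())
o=im.copy();cv2.drawContours(o,[ct[:,None]],-1,(255,0,0),1)
cv2.imwrite(f"pics/{n}.png",cv2.resize(o[95:235,210:350],None,fx=4,fy=4,interpolation=cv2.INTER_NEAREST)[...,::-1])
E
python3 look.py t2
```

```text
4.2 [ 482.5 -111.7   34.1] [-3.1 -0.2 -0.8]
stone c [569.5 -44.4] LxW 84.7 43.5 yaw 1.099 [[522.0, -44.0], [597.0, -83.0], [617.0, -44.0], [542.0, -6.0]]
```

View pics/t2.png

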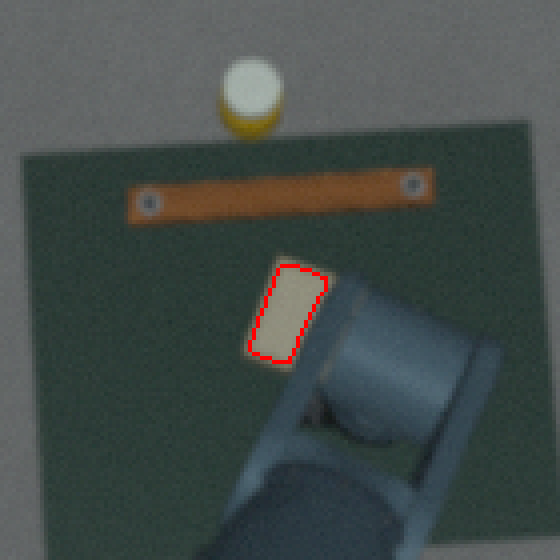

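The wrist covers half the stone; the visible short side puts it at yaw ≈ -0.34 with its centre near (560,-81), as predicted. I'll finish the turn, back off and raise for a wrist view with the fingers opening.

step_arm(
  targets=[
    [0, 0, 0, 0, 0.005, -0.005, 0],
    [0, 0, 0, 0, 0.01, -0.01, 0],
    [0, 0, 0, 0, 0.015, -0.015, 0],
    [0, 0, 0, 0, 0.019, -0.02, 0],
    [0, 0, 0, 0, 0.023, -0.025, 0],
    [0, 0, 0, 0, 0.026, -0.03, 0],
    [0, 0, 0, 0, 0.029, -0.034, 0],
    [0, 0, 0, 0, 0.031, -0.038, 0],
    [0, 0, 0, 0, 0.031, -0.038, 0],
    [0, 0, 0, 0, 0.031, -0.02, 0],
    [0, 0, 0, 0, 0.031, 0.01, 0],
    [0, 0, 0, -0.05, 0.01, 0.01, 0.04],
    [0, 0, 0, -0.1, -0.01, 0.01, 0.0854],
    [0, 0, 0, -0.16, -0.02, 0.01, 0.0854],
    [0, 0, 0, -0.22, -0.02, 0.01, 0.0854],
    [0, 0, 0, -0.22, -0.02, 0.01, 0.0854],
    [0, 0, 0, -0.22, -0.02, 0.01, 0.0854],
  ],
)

```text
time_s: 6.32
eef_pos: [471.6, -92.0, 254.6]
tool_rot: [0.707, 0.022, -0.706, 0.022]
ft_force: [-0.7, -0.0, -1.0]
gripper_width: 85.1
```

```bash
python3 - <<'E'
from h import *
from rig import env
s=env.state();print(s["time_s"],s["eef_pos"],s["gripper_width"])
p=env.camera_params("wrist");im,d=env.camera("wrist");cv2.imwrite("pics/w3.png",im[...,::-1]);np.savez("w3.npz",im=im,d=d,K=p["intrinsics"],T=p["T"])
E
```

```text
6.325 [471.6276054  -92.01775014 254.56780889] 85.13077121074714
```

View pics/w3.png

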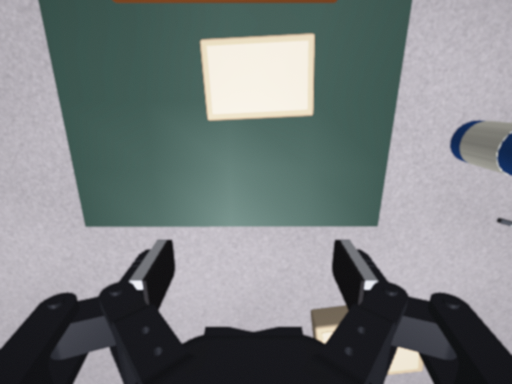

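The wrist view shows the stone, corners (207,121), (313,115), (315,34), (201,40), now almost parallel to the fence, whose edge is at row 2. I'll measure.

```bash
python3 - <<'E'
from h import *
D=np.load("w3.npz");K=D["K"];T=D["T"];im=D["im"]
hsv=cv2.cvtColor(im,cv2.COLOR_RGB2HSV);m=((hsv[...,2]>150)).astype(np.uint8);m[:,:180]=0;m[:,335:]=0;m[140:]=0
c,L,W,a,B,ct=rect(m,K,T,32);print(c,L,W,a,B.round(1).tolist())
print("fence bottom near edge", ray([(118,3),(335,3)],K,T,0).round(1).tolist(),ray([(118,3),(335,3)],K,T,22).round(1).tolist())
E
python3 look.py t3
```

```text
[573.54266357 -91.972229  ] 128.92483520507812 89.26522064208984 0.11044812 [[522.0999755859375, -32.79999923706055], [536.2999877929688, -161.0], [625.0, -151.10000610351562], [610.7999877929688, -23.0]]
fence bottom near edge [[648.2, 78.2, 0.0], [664.3, -177.2, 0.0]] [[642.4, 68.5, 22.0], [657.6, -172.0, 22.0]]
6.425 [470.7 -91.8 252.9] [-0.   0.6 -0.1]
stone c [584.4 -40.3] LxW 51.0 30.2 yaw 1.559 [[559.0, -55.0], [610.0, -56.0], [610.0, -25.0], [559.0, -25.0]]
```

View pics/t3.png

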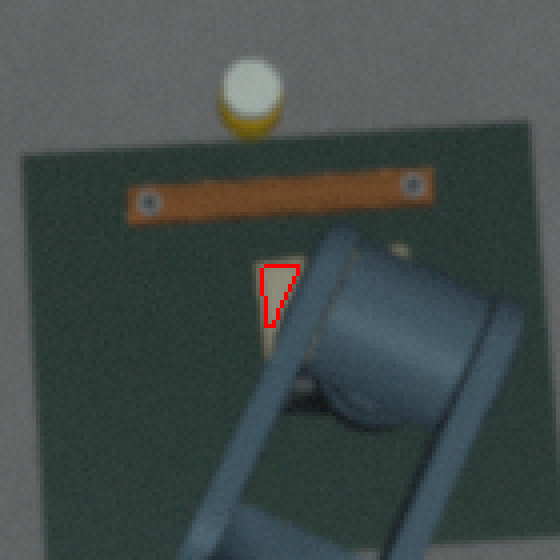

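step_arm(
  targets=[
    [0, 0, 0, 0.05, 0.006, -0.008, 0.0854],
    [0, 0, 0, 0.1, 0.006, -0.008, 0.0854],
    [0, 0, 0, 0.15, 0.006, -0.008, 0.0854],
    [0, 0, 0, 0.2, 0.006, -0.008, 0.0854],
    [0, 0, 0, 0.226, 0.006, -0.008, 0.0854],
    [0, 0, 0, 0.226, 0.006, -0.008, 0.0854],
    [0, 0, 0, 0.226, 0.006, -0.008, 0.0854],
  ],
)

```text
time_s: 7.3
eef_pos: [479.9, -97.7, 28.6]
tool_rot: [0.707, 0.022, -0.707, 0.022]
ft_force: [-0.2, -0.2, 0.5]
gripper_width: 85.2
```

step_arm(
  targets=[
    [0, 0, 0, 0, 0, -0.006, 0.0854],
    [0, 0, 0, 0, 0, -0.012, 0.0854],
    [0, 0, 0, 0, 0, -0.018, 0.0854],
    [0, 0, 0, 0, 0, -0.024, 0.0854],
    [0, 0, 0, 0, 0, -0.03, 0.0854],
    [0, 0, 0, 0, 0, -0.035, 0.0854],
    [0, 0, 0, 0, 0, -0.04, 0.0854],
    [0, 0, 0, 0, 0, -0.045, 0.0854],
    [0, 0, 0, 0, 0, -0.05, 0.0854],
    [0, 0, 0, 0, 0, -0.055, 0.0854],
    [0, 0, 0, 0, 0, -0.06, 0.0854],
    [0, 0, 0, 0, 0, -0.064, 0.0854],
    [0, 0, 0, 0, 0, -0.068, 0.0854],
  ],
)

```text
time_s: 8.93
eef_pos: [545.0, -92.8, 27.4]
tool_rot: [-0.705, -0.022, 0.709, -0.021]
ft_force: [-8.6, -1.5, 5.1]
gripper_width: 85.5
```

step_arm(
  targets=[
    [0, 0, 0, 0, 0, -0.003, 0.0854],
    [0, 0, 0, 0, 0, -0.005, 0.0854],
    [0, 0, 0, 0, 0, -0.007, 0.0854],
  ],
)

```text
time_s: 9.3
eef_pos: [551.9, -92.5, 27.4]
tool_rot: [-0.705, -0.022, 0.709, -0.021]
ft_force: [-9.7, -0.8, 5.3]
gripper_width: 85.3
```

```bash
python3 - <<'E'
from h import *
from rig import env
s=env.state();print(s["time_s"],s["eef_pos"],s["ft_force"])
p=env.camera_params("wrist");im,d=env.camera("wrist");cv2.imwrite("pics/w4.png",im[...,::-1]);np.savez("w4.npz",im=im,d=d,K=p["intrinsics"],T=p["T"])
E
```

```text
9.3 [551.92855781 -92.46502176  27.44543877] [-9.71878043 -0.76983547  5.30297916]
```

View pics/w4.png

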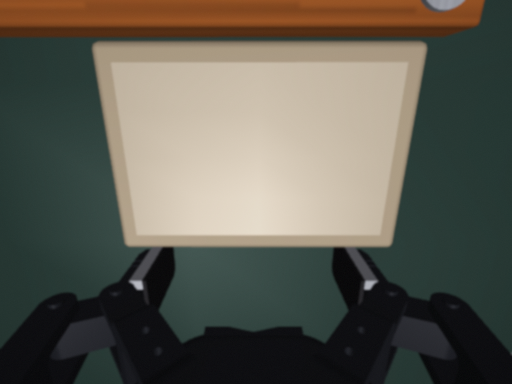

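The wrist view shows the stone square against both fingertips. Its front edge is at row ~42 and the fence's near face at rows ~25–37, so a small gap remains. I'll compute it.

```bash
python3 - <<'E'
from h import *
D=np.load("w4.npz");K=D["K"];T=D["T"]
print("stone far top z32 & z28",ray([(110,41),(410,41)],K,T,28).round(1).tolist())
print("stone near z30",ray([(130,246),(388,246)],K,T,28).round(1).tolist())
print("fence top edge",ray([(100,26),(400,25)],K,T,22).round(1).tolist(),"bottom",ray([(100,37),(400,36)],K,T,0).round(1).tolist())
E
```

```text
stone far top z32 & z28 [[648.4, -30.7, 28.0], [655.7, -147.1, 28.0]]
stone near z30 [[558.0, -31.5, 28.0], [566.0, -158.2, 28.0]]
fence top edge [[654.5, -24.4, 22.0], [662.4, -144.7, 22.0]] bottom [[653.9, -12.8, 0.0], [663.3, -155.8, 0.0]]
```

step_arm(
  targets=[
    [0, 0, 0, 0, 0, -0.002, 0.0854],
    [0, 0, 0, 0, 0, -0.0035, 0.0854],
    [0, 0, 0, 0, 0, -0.005, 0.0854],
  ],
)

```text
time_s: 9.72
eef_pos: [556.9, -92.2, 27.5]
tool_rot: [-0.705, -0.022, 0.709, -0.021]
ft_force: [-8.7, -0.9, 6.5]
gripper_width: 85.3
```

step_arm(
  targets=[
    [0, 0, 0, 0, 0, -0.001, 0.0854],
    [0, 0, 0, 0, 0, -0.001, 0.0854],
  ],
)

```text
time_s: 9.98
eef_pos: [558.1, -92.2, 27.5]
tool_rot: [-0.705, -0.022, 0.709, -0.021]
ft_force: [-7.5, -1.1, 4.9]
gripper_width: 85.6
```

step_arm(
  targets=[
    [0, 0, 0, 0, 0, -0.001, 0.0854],
    [0, 0, 0, 0, 0, -0.001, 0.0854],
  ],
)

```text
time_s: 10.22
eef_pos: [558.3, -92.1, 27.4]
tool_rot: [-0.704, -0.022, 0.709, -0.021]
ft_force: [-12.6, -1.6, 8.3]
gripper_width: 85.5
```

The force has started to rise and the tool moved only 0.2 mm for a 1 mm command. One more small step to seat it.

step_arm(
  targets=[
    [0, 0, 0, 0, 0, -0.001, 0.0854],
    [0, 0, 0, 0, 0, -0.001, 0.0854],
  ],
)

```text
time_s: 10.48
eef_pos: [558.3, -92.1, 27.4]
tool_rot: [-0.703, -0.022, 0.71, -0.021]
ft_force: [-15.5, -1.7, 12.6]
gripper_width: 85.5
```

step_arm(
  targets=[
    [0, 0, 0, 0, 0, -0.001, 0.0854],
    [0, 0, 0, 0, 0, -0.001, 0.0854],
  ],
)

```text
time_s: 10.72
eef_pos: [558.3, -92.1, 27.4]
tool_rot: [-0.702, -0.023, 0.711, -0.021]
ft_force: [-21.3, -2.0, 16.6]
gripper_width: 85.4
```

The stone is firmly seated at 21 N. I'll back off straight, rise and check.

step_arm(
  targets=[
    [0, 0, 0, 0, 0, 0.004, 0.0854],
    [0, 0, 0, 0, 0, 0.015, 0.0854],
    [0, 0, 0, 0, 0, 0.04, 0.0854],
    [0, 0, 0, -0.05, 0, 0.06, 0.0854],
    [0, 0, 0, -0.1, 0, 0.06, 0.0854],
    [0, 0, 0, -0.15, 0, 0.06, 0.0854],
    [0, 0, 0, -0.2, 0, 0.06, 0.0854],
    [0, 0, 0, -0.2, 0, 0.06, 0.0854],
    [0, 0, 0, -0.2, 0, 0.06, 0.0854],
  ],
)

```text
time_s: 11.85
eef_pos: [503.2, -96.0, 227.9]
tool_rot: [0.707, 0.022, -0.707, 0.022]
ft_force: [0.2, 1.3, -1.0]
gripper_width: 85.3
```

```bash
python3 - <<'E'
from h import *
from rig import env
p=env.camera_params("wrist");im,d=env.camera("wrist");cv2.imwrite("pics/w5.png",im[...,::-1]);np.savez("w5.npz",im=im,d=d,K=p["intrinsics"],T=p["T"])
s=env.state();print(s["time_s"],s["eef_pos"],s["ft_force"])
E
```

```text
11.9 [502.7754375  -95.73250758 226.97717515] [-0.11727495 -0.4975822  -0.12268452]
```

View pics/w5.png

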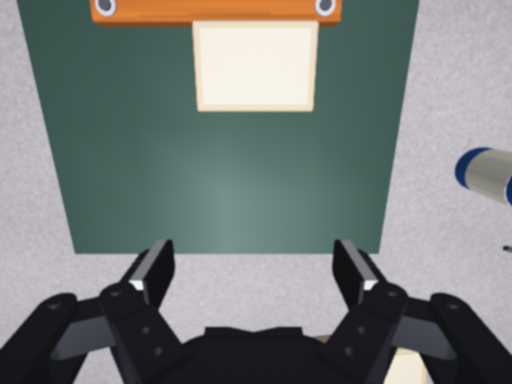

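The wrist view shows the stone (columns 193–318) against the fence (columns 91–341), its edge meeting the fence's at row ~22, and its right end inside the fence's. Next I'll put numbers on it and take an unobstructed top view with the arm clear.

step_arm(
  targets=[
    [0, 0, 0, -0.03, 0.05, 0.03, 0.0854],
    [0, 0, 0, -0.03, 0.1, 0.05, 0.0854],
    [0, 0, 0, -0.03, 0.15, 0.07, 0.0854],
    [0, 0, 0, -0.03, 0.2, 0.1, 0.0854],
    [0, 0, 0, -0.03, 0.24, 0.13, 0.0854],
    [0, 0, 0, -0.03, 0.28, 0.16, 0.0854],
    [0, 0, 0, -0.03, 0.32, 0.18, 0.0854],
    [0, 0, 0, -0.03, 0.35, 0.2, 0.0854],
    [0, 0, 0, -0.03, 0.35, 0.2, 0.0854],
    [0, 0, 0, -0.03, 0.35, 0.2, 0.0854],
  ],
)

```text
time_s: 13.15
eef_pos: [325.3, -456.6, 256.6]
tool_rot: [-0.706, -0.023, 0.707, -0.02]
ft_force: [-0.2, 0.5, 0.6]
gripper_width: 85.2
```

```bash
python3 look.py t6; python3 - <<'E'
from h import *
D=np.load("w5.npz");K=D["K"];T=D["T"];im=D["im"]
hsv=cv2.cvtColor(im,cv2.COLOR_RGB2HSV);m=((hsv[...,2]>150)&(hsv[...,1]<90)).astype(np.uint8);m[:,:180]=0;m[:,330:]=0;m[120:]=0;m[:15]=0
m=cv2.morphologyEx(m,cv2.MORPH_OPEN,np.ones((5,5)))
c,L,W,a,B,ct=rect(m,K,T,32);print("wrist stone",c,L,W,a,B.round(1).tolist())
f=((hsv[...,0]<15)&(hsv[...,1]>150)).astype(np.uint8);f[40:]=0
ys,xs=np.where(f)
e=[];u0=list(range(100,190))+list(range(322,336))
for u in u0:
    r=np.where(f[:,u])[0]; e.append((u,r.max()+.5))
q=ray(np.array(e),K,T,0);fit=np.polyfit(q[:,1],q[:,0],1);print("fence near bottom yaw",-np.arctan(fit[0]),"x at y=-90",np.polyval(fit,-90))
ends=ray([(xs[ys>19].min(),20),(xs[ys>19].max(),20)],K,T,22);print("fence ends",ends.round(1).tolist())
th=-np.arctan(fit[0]);n=np.array([np.cos(th),np.sin(th)]);t=np.array([-n[1],n[0]])
P=np.array([np.polyval(fit,-90),-90.]);mid=ends.mean(0)[:2]
print("stone in fence frame x",(c-P)@n-15,"y",(c-mid)@t,"dyaw",a-th)
E
```

```text
13.2 [ 325.7 -456.4  257.1] [0.8 0.6 0.3]
stone c [609.5 -87.6] LxW 124.3 74.9 yaw -0.008 [[572.0, -149.0], [647.0, -150.0], [647.0, -26.0], [573.0, -25.0]]
wrist stone [613.00598145 -91.054039  ] 128.87355041503906 87.7529296875 0.0627142 [[565.2000122070312, -29.5], [573.2999877929688, -158.10000610351562], [660.7999877929688, -152.60000610351562], [652.7999877929688, -24.0]]
fence near bottom yaw 0.0632519388702051 x at y=-90 660.200812667916
fence ends [[649.5, 80.2, 22.0], [665.6, -175.8, 22.0]]
stone in fence frame x -62.16707953431657 y -40.380234141342406 dyaw -0.000537742128624133
```

View pics/t6.png

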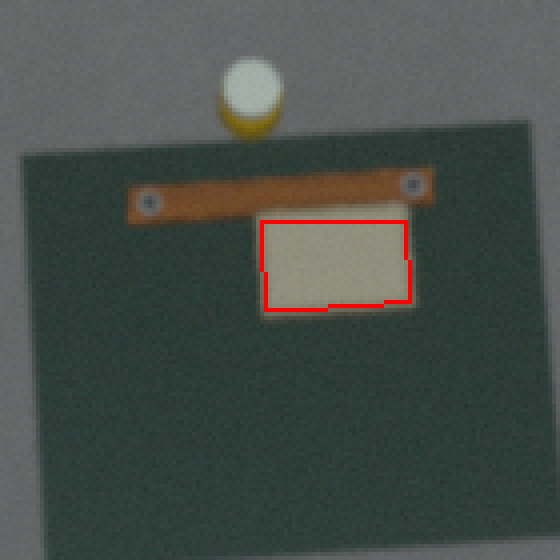

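The top view shows the stone's upper edge (crop row ~213, columns 257–410) meeting the fence. The right end is inside the fence's end at column ~433, and the jar hasn't moved. The top mask was cut off by my search window at row 150, so its yaw and size are no use; I'm relying on the wrist measurement. Handing in.

```bash
python3 -c "
from rig import env
print(env.hand_in())"
```

```text
the job is handed in; nothing more can be done
None
```

The stone now lies with a long side against the near side of the fence, and I handed the job in at about 13 s of the 72 s allowed; no verdict was reported.

I turned it about 54° by pushing one corner with the closed fingertips. Then I pushed it square to the fence with both open fingertips until the tool stopped moving and the force rose to 21 N sideways, plus about 17 N vertical. After that I backed the arm well clear.

**Last checks (wrist camera):**

| Check (in the fence's frame) | Measured | Allowed |
|---|---|---|
| Angle to the fence | about 0.001 rad | below 0.04 rad |
| Stone centre, x | about -62 mm | -64 to -50 mm |
| Stone centre, y | about -40 mm | within ±68 mm |

- **Tightest margin:** the x reading is only 2 mm inside its limit and the calibration is good to about 2 mm. The force stop and the final top picture both show the stone touching the fence, which would put x at about -60 mm.
- **Failed check:** the last top-camera fit was no use, because my search window cut off the stone's edge. I used that picture by eye only.
- **Bottle, jar and cup:** the arm never went near them. The jar looks unmoved in the last top picture; I did not re-measure the bottle or cup.

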